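Show the amber tumbler to the ring-light camera

TASK

First switch on the ring light by pushing its red toggle lever all the way over. Then take the amber tumbler, which is upside down on the drying tray, and hold it up in the air in front of the camera in the middle of the ring light, its open mouth squarely facing the lens, centred on it and about 10 cm from it, so that the inside can be checked for chips. Don't bump the ring light with the glass or disturb the other glasses and things on the table, and finish while still holding the tumbler still in that place.

Things in the scene. Friction and masses are not known exactly. Their poses are not given: they have to be found in the camera images.
- amber: the amber (brown-yellow) glass tumbler, about 180 g (may differ by a third), standing upside down on the drying tray: hollow, 110 mm tall, outer diameter 64 mm at the mouth (down) tapering evenly to 52 mm at the closed foot (up), wall 3 mm. Origin at the centre of the mouth's rim plane; its z axis runs from the mouth to the foot (up at the start).
- amber_mouth (a point): centre of the amber tumbler's mouth, in the plane of its rim (same point as the origin of amber).
- green: green glass tumbler, loose, same shape and size as the amber one, also upside down on the tray; origin at the centre of its mouth, z up towards its foot. Leave it alone.
- blue: blue glass tumbler, loose, same shape and size as the amber one, also upside down on the tray; origin at the centre of its mouth, z up towards its foot. Leave it alone.
- clear: colourless glass tumbler, loose, same shape and size as the amber one, also upside down on the tray; origin at the centre of its mouth, z up towards its foot. Leave it alone.
- tray: white drying tray, a flat plate 270 x 270 x 8 mm fixed to the table; origin at the centre of its underside, z up, x and y along its sides. The four tumblers stand on it in a 2 x 2 pattern parallel to its sides, about 130 mm apart centre to centre, 65 mm from the tray's centre lines.
- stand: base of the ring light, fixed to the table: aluminium plate 12 mm thick; origin on the table, 65 mm in front of (to -x of) the point under the lens, x points horizontally from front to back, z up, y to the left seen from the front looking along +x. The round head is carried on a post; the toggle switch sits on the plate 155 mm to +y and 30 mm to -x of the origin.
- head: round head of the ring light, fixed, a disc 156 mm across and 16 mm thick with a pale light ring and the camera lens in the middle; tilted back, so it faces the front and upwards. Origin at the lens, 105 mm above the table; its z axis is the viewing direction, out of the lens, 30 degrees from vertical, leaning to the stand's -x side. The mouth is to be held at the point 100 mm out along this axis.
- lens (a point): centre of the camera lens (origin of head).
- switch (a joint): red toggle lever of the ring light, in rad: 0 leaning to the stand's -x (off), 1.0 pushed all the way over to the stand's +x (on). It moves with a light push of a few newtons and stays where it is left.
- switch_tip (a point): tip of the red toggle lever, which is about 70 mm long above its black housing and pivots about the stand's y axis, swinging 0.5 rad either side of upright. The tip travels about 65 mm towards the stand's +x.
- sauce: red hot-sauce bottle, loose, 48 mm across, 150 mm tall, beyond the work; origin at the centre of its underside. Leave it alone.
- mug: blue mug, loose, 80 mm across, 90 mm tall, beyond the work; origin at the centre of its underside. Leave it alone.
- spice: spice jar with red lid, loose, 52 mm across, 100 mm tall, beyond the work; origin at the centre of its underside. Leave it alone.

How it is judged:
By the outcome, as a careful person would: the job done as asked, in the order asked, and still so for the second after the job is handed in, while the arm keeps its last pose, push and grip.
It also fails if it takes over 51 s, if anything falls off the work surface, if the arm or the gripper's body presses on something with over 40 N, if the wrist force passes 120 N, or if a joint passes its speed limit or range.

ROBOT

A 6-joint arm with a two-finger parallel gripper is mounted at the origin on the work surface. World frame = base frame: x ahead of the robot, y to its left, z up, the work surface at z = 0. Lengths are in m, angles in rad, forces in N, time in s.
With the tool pointing down it reaches from about 0.25 to 0.8 m from the base axis. Payload 8.5 kg.
Tool frame: the origin (TCP) lies midway between the tips of the shut fingers; the grasp point (between the pads) lies 19 mm behind it (manip.grip_depth is the distance from the TCP to the grasp point, in m); z points along the fingers, y is the line along which they close (so a half turn about z gives the same grasp; the last joint's range is limited). The gripper opens to 85 mm and grips with 20 to 120 N. Pads are 22 mm wide; open, the fingers measure 114 mm over their backs; the gripper's body (76 mm by 85 mm) begins 54 mm behind the grasp point. The pads swing forward as they close: fully open they stand 13 mm farther back than shut.
Start: joints at [1.122, 0.238, -0.013, 1.319, 0, 1.571], TCP at [0.228, 0.473, 0.231] pointing down, gripper open.
Joint ranges: [-2.66, 2.66], [-1.03, 1.9], [-1.14, 1.46], [-1.82, 2.27], [-1.45, 1.34], [-3.14, 3.14]. Speed limits (rad/s): [2.22, 2.22, 2.79, 3.14, 3.14, 3.14].

INTERFACE

Orientations are given as a unit quaternion [x, y, z, w].
In Python, from rig import manip gives the robot as it stands. The module is installed in compiled form; this text tells all that it offers. Calls block until the motion is done:
- manip.movep(position, orientation): joint-space move of the TCP to a pose.
- manip.move_l(position, velocity=0.15, orientation=None): straight line of the TCP; orientation=None keeps the orientation; velocity is the mean speed in m/s.
- manip.move_joints(angles): joint-space move.
- manip.set_gripper(opening, squeeze=None): opening from 0.0 (shut) to 1.0 (fully open); squeeze is the grip in N (None keeps the last); returns when the fingers have stopped.
- manip.dwell(seconds).
- manip.solve_ik(position, orientation): joint angles nearest the present ones, or None.
- manip.get_obs(): the state.
- manip.camera(name): name is "side" or "top" or "wrist"; returns the picture (400x640x3 uint8, red, green, blue); there is no depth.
- manip.camera_model(name): a dict with "fx", "fy", "cx", "cy" (pixels), "cam_to_world" (4x4, takes a point from camera to world coordinates). Camera axes: x right, y down, z forward; pixel columns grow to the right and rows downward; lengths in m; the calibration is good to about 2 mm. A picture is of the moment at which its call begins: read the wrist's pose just before it. camera_model takes no time and is no camera call; for the wrist camera it gives the pose at the moment of the call.
A pose or a line that the arm cannot do raises manip.PlanningError and nothing moves.
- manip.finish_job(): hands the job in; it is judged then, once.
The state is a dict: "clock": time; "joints": joint angles; "dq": joint speeds; "joint_torque": joint torques, N m; "tcp_pos": TCP position; "eef_rot": TCP orientation; "contact_force": force on the tool from outside, world axes, zero at the start; "moment": the same for the moment, N m; "finger_gap": opening from 0.0 (shut) to 1.0 (fully open); "grip_force": force on a finger pad.
Only numpy, scipy, OpenCV 4.12 (cv2) and the standard library are available. Lean on these libraries where they do the work, as an engineer would, in place of code of your own. Each camera call takes 0.05 s, during which the arm holds its last target. There are 200 camera calls.

## Working session

There is one attempt and no reset: what is moved stays moved. The work goes in short steps, each a Python script; the robot and the scene stay as the last script left them, time stands still between calls to the robot, and variables do not carry over. Pictures are saved under pics/ and viewed, at most 10 in all, crops included, and the job is handed in when it is done.

```bash
mkdir -p pics; python3 - <<'E'
from rig import manip
import cv2, numpy as np
np.set_printoptions(precision=4,suppress=True)
for n in("top","side"):
    im=manip.camera(n); np.save(f"pics/{n}0.npy",im); cv2.imwrite(f"pics/{n}0.png",im[:,:,::-1])
    m=manip.camera_model(n); print(n,m["fx"],m["fy"],m["cx"],m["cy"]); print(np.array(m["cam_to_world"]))
o=manip.get_obs(); print(o["clock"],o["eef_rot"],o["finger_gap"])
E
```

```text
top 419.99013978522675 419.99013978522675 313.1645260519458 200.00997166376516
[[-0.017  -0.9975  0.0688  0.5453]
 [-0.9999  0.0168 -0.0041  0.025 ]
 [ 0.003  -0.0689 -0.9976  1.0961]
 [ 0.      0.      0.      1.    ]]
side 477.32392602070274 477.32392602070274 319.23082444981407 193.55776790778398
[[ 0.7049 -0.4091  0.5794 -0.1656]
 [-0.7093 -0.4153  0.5696 -0.7412]
 [ 0.0076 -0.8125 -0.5829  0.88  ]
 [ 0.      0.      0.      1.    ]]
0.1 [ 0.2225  0.9749 -0.0006 -0.0001] 1.0008069374081952
```

View pics/top0.png

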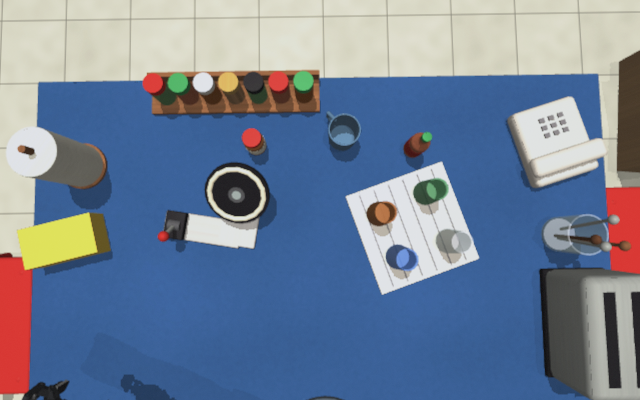

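View pics/side0.png

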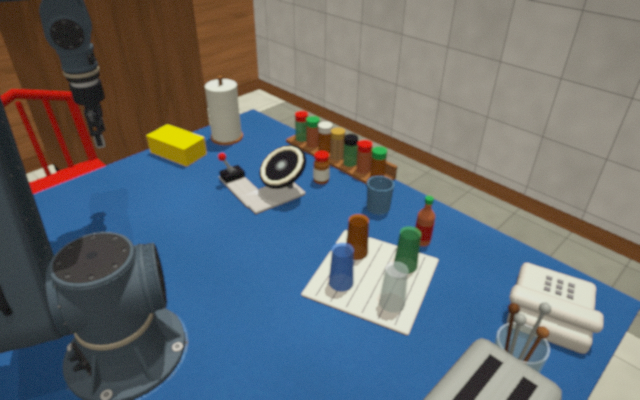

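The top view shows the amber tumbler at about (381,213), blue (402,257), green (431,190) and clear (453,240). The lever tip is at (163,236) and the lens at (237,195). In the side view, amber is at (358,237), the lever tip at (222,156) and the head at (283,167).

```bash
cat > h.py <<'E'
import numpy as np, cv2
from rig import manip
np.set_printoptions(precision=4,suppress=True)
def ray(m,p):
    T=np.array(m["cam_to_world"]); d=T[:3,:3]@np.array([(p[0]-m["cx"])/m["fx"],(p[1]-m["cy"])/m["fy"],1.]); return T[:3,3],d/np.linalg.norm(d)
def onplane(m,p,z):
    o,d=ray(m,p); return o+d*(z-o[2])/d[2]
def tri(rays):
    A=sum(np.eye(3)-np.outer(d,d) for o,d in rays); b=sum((np.eye(3)-np.outer(d,d))@o for o,d in rays)
    x=np.linalg.solve(A,b); return x,[np.linalg.norm(np.cross(x-o,d)) for o,d in rays]
def blob(mask,roi):
    x0,y0,x1,y1=roi; k=np.zeros(mask.shape,np.uint8); k[y0:y1,x0:x1]=mask[y0:y1,x0:x1]
    n,l,s,c=cv2.connectedComponentsWithStats(k); i=1+np.argmax(s[1:,4]); return c[i],s[i],(l==i).astype(np.uint8)
def hsv(im): return cv2.cvtColor(im,cv2.COLOR_RGB2HSV)
def rng(im,lo,hi): return cv2.inRange(hsv(im),np.array(lo),np.array(hi))
E
python3 - <<'E'
from h import *
M={n:manip.camera_model(n) for n in("top","side")}; I={n:np.load(f"pics/{n}0.npy") for n in M}
def red(im): return rng(im,(0,150,90),(6,255,255))|rng(im,(172,150,90),(180,255,255))
R={}
for n,roi in(("top",(150,225,175,245)),("side",(212,148,232,164))):
    c,s,_=blob(red(I[n]),roi); print("tip",n,c,s); R[n]=c
print(tri([ray(M[n],R[n]) for n in M]))
for n,roi in(("top",(360,195,402,232)),("side",(340,208,376,264))):
    c,s,k=blob(rng(I[n],(3,120,40),(22,255,255)),roi); r=cv2.minAreaRect(cv2.findNonZero(k)); print("amber",n,c,s,r); R[n]=r[0]
print(tri([ray(M[n],R[n]) for n in M]))
# head: pale ring outer ellipse, tray corners
for n,roi in(("top",(195,155,280,232)),("side",(255,140,310,192))):
    g=rng(I[n],(15,10,150),(40,90,255)); c,s,k=blob(g,roi)
    cs=cv2.findContours(k,cv2.RETR_EXTERNAL,cv2.CHAIN_APPROX_NONE)[0]; e=cv2.fitEllipse(max(cs,key=len)); print("ring",n,s,e); R[n]=e[0]
print("lens",tri([ray(M[n],R[n]) for n in M]))
for n,roi in(("top",(335,150,490,300)),("side",(295,225,445,335))):
    k=blob(rng(I[n],(0,0,150),(180,60,255)),roi)[2]; h=cv2.convexHull(cv2.findNonZero(k)); q=cv2.approxPolyDP(h,8,True)[:,0]
    print("tray",n,[onplane(M[n],p,.008)[:2] for p in q])
t=I["top"][140:260,140:270]; s=I["side"][130:220,205:320]; f=lambda a:cv2.resize(a,(400,370),interpolation=3)
a=I["top"][180:250,350:425];b=I["side"][200:270,320:395]
cv2.imwrite("pics/crop1.png",np.hstack([f(t),f(s)])[:,:,::-1])
E
```

```text
tip top [162.9286 235.8571] [158 231  11  10  84]
tip side [221.4286 156.2286] [219 153   6   7  35]
(array([0.5346, 0.3778, 0.0996]), [np.float64(0.0008837830293000475), np.float64(0.0008837830293002708)])
amber top [381.2037 212.8467] [367 202  29  23 535] ((381.0, 213.0), (22.0, 28.0), 90.0)
amber side [358.2064 234.8968] [348 215  20  44 688] ((357.2347412109375, 236.45782470703125), (18.55636215209961, 43.275970458984375), 1.9091525077819824)
(array([ 0.5822, -0.1463,  0.0612]), [np.float64(0.0004998826586414226), np.float64(0.0004998826586413651)])
ring top [207 167  59  54 691] ((235.996337890625, 193.51083374023438), (51.84152603149414, 59.092445373535156), 116.90644073486328)
ring side [261 146  42  38 450] ((281.4200744628906, 164.72471618652344), (31.486906051635742, 45.92790985107422), 53.50128173828125)
lens (array([0.6318, 0.2041, 0.1034]), [np.float64(0.0008027665644095691), np.float64(0.0008027665644096866)])
tray top [array([ 0.4636, -0.4014]), array([ 0.3764, -0.1515]), array([ 0.6269, -0.0623]), array([ 0.7144, -0.3181])]
tray side [array([ 0.7144, -0.3177]), array([ 0.4616, -0.4058]), array([ 0.3738, -0.1522]), array([ 0.5342, -0.0958]), array([ 0.6528, -0.1326])]
```

View pics/crop1.png

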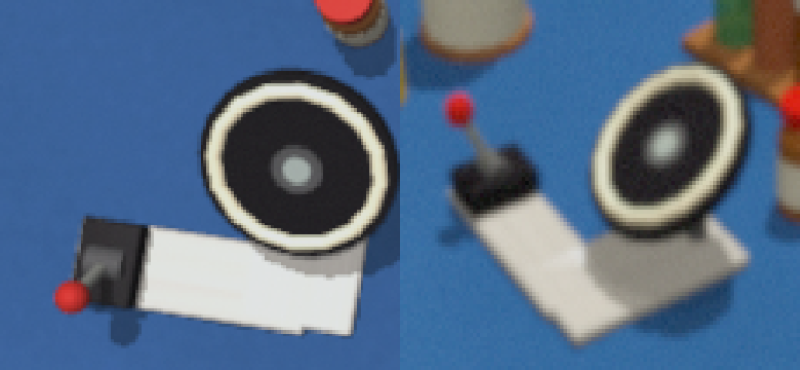

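```bash
cat >> h.py <<'E'
from scipy.spatial.transform import Rotation as Ro
yaw=np.radians(-10.); xs=np.array([np.cos(yaw),np.sin(yaw),0]); ys=np.array([-np.sin(yaw),np.cos(yaw),0]); ez=np.array([0,0,1.])
def quat(z,x):
    x=x-z*(x@z); x/=np.linalg.norm(x); return Ro.from_matrix(np.c_[x,np.cross(z,x),z]).as_quat()
E
cat > lever.py <<'E'
from h import *
tip=np.array([.5346,.3778,.0996]); piv=tip+.0325*xs; q=quat(-ez,-xs)
lens=np.array([.632,.204,.104]); hz=-.5*xs+.8660254*ez
for nm,x in(("+x",xs),("-x",-xs),("+y",ys),("-y",-ys)):
    print(nm,[manip.solve_ik(lens+hz*d,quat(-hz,x)) for d in(.156,.22)])
P=lambda s,z: np.r_[(piv+s*xs)[:2],z]
manip.set_gripper(0.0)
manip.movep(P(-.085,.16),q); manip.move_l(P(-.085,.085),.15)
f0=np.array(manip.get_obs()["contact_force"])
for s in np.r_[-.05,-.03,-.02,-.01,-.005,np.arange(0,.022,.003)]:
    manip.move_l(P(s,.085),.08); o=manip.get_obs(); f=(np.array(o["contact_force"])-f0)@xs; print(round(s,3),f.round(2),round(o["clock"],2))
    if f<-12: break
im=manip.camera("top"); im2=manip.camera("side")
f=lambda a:cv2.resize(a,(400,370),interpolation=3)
cv2.imwrite("pics/lev.png",np.hstack([f(im[140:260,140:270]),f(im2[130:220,205:320])])[:,:,::-1])
E
python3 lever.py
```

```text
+x [array([ 0.5435,  0.0752, -0.3317,  0.7538, -0.3352, -2.4939]), array([ 0.5905,  0.0106, -0.253 ,  0.9125, -0.3536, -2.448 ])]
-x [array([ 0.5435,  0.0752, -0.3317,  0.7538, -0.3352,  0.6477]), array([ 0.5905,  0.0106, -0.253 ,  0.9125, -0.3536,  0.6936])]
+y [array([ 0.5435,  0.0752, -0.3317,  0.7538, -0.3352,  2.2185]), array([ 0.5905,  0.0106, -0.253 ,  0.9125, -0.3536,  2.2644])]
-y [array([ 0.5435,  0.0752, -0.3317,  0.7538, -0.3352, -0.9231]), array([ 0.5905,  0.0106, -0.253 ,  0.9125, -0.3536, -0.8772])]
-0.05 -1.42 3.18
-0.03 -0.67 3.58
-0.02 -1.31 3.86
-0.01 -0.32 4.13
-0.005 -0.46 4.38
0.0 -0.59 4.63
0.003 -1.28 4.88
0.006 -5.75 5.13
0.009 -16.76 5.38
```

View pics/lev.png

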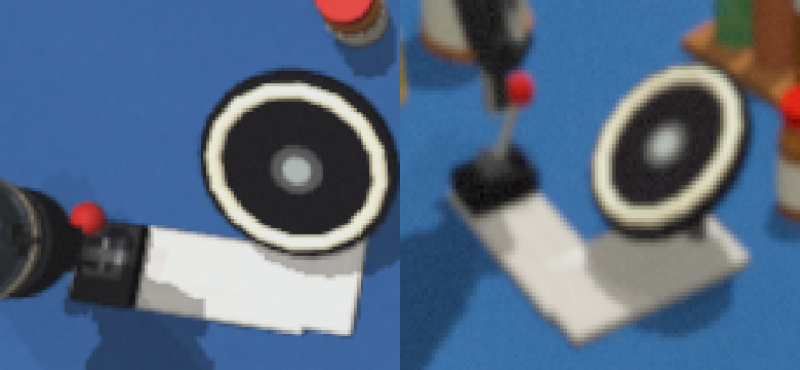

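The lever has swung over: its tip moved about 27 px, roughly 64 mm, and force built up at the stop. I'll retract, verify with triangulation, then view amber from above with the wrist camera.

```bash
python3 - <<'E'
from h import *
p=np.array(manip.get_obs()["tcp_pos"])
manip.move_l(p-.03*xs,.15); manip.move_l(p-.03*xs+np.r_[0,0,.2],.25)
u=np.array([.942,.335,0]); q=quat(-ez,-u)
manip.movep([.583,-.148,.30],q); manip.set_gripper(1.0)
o=manip.get_obs(); print(o["clock"],o["joints"],o["tcp_pos"])
C={}
for i,d in enumerate([(0,0),(-.07,0)]):
    if i: manip.move_l(np.array([.583,-.148,.30])+u*d[0],.2)
    manip.dwell(.2); C[f"m{i}"]=manip.camera_model("wrist"); im=manip.camera("wrist"); C[f"i{i}"]=im
    cv2.imwrite(f"pics/w{i}.png",im[:,:,::-1]); print(np.array(C[f"m{i}"]["cam_to_world"]))
np.save("pics/w.npy",C,allow_pickle=True)
cv2.imwrite("pics/w01.png",cv2.resize(np.hstack([C["i0"],C["i1"]]),(800,250),interpolation=cv2.INTER_AREA)[:,:,::-1])
M={n:manip.camera_model(n) for n in("top","side")};R=[]
for n,roi in(("top",(150,195,190,240)),("side",(225,140,255,170))):
    im=manip.camera(n); np.save(f"pics/{n}1.npy",im)
    c,s,_=blob(rng(im,(0,150,90),(6,255,255))|rng(im,(172,150,90),(180,255,255)),roi); print(n,c,s); R.append(ray(M[n],c))
t,e=tri(R); d=t-np.array([.5346,.3778,.0996]); print("tip",t,e,np.linalg.norm(d),np.degrees(np.arctan2(d[1],d[0])))
print(manip.get_obs()["clock"])
E
```

```text
9.4917 [-0.2487  0.366   0.3432  1.5481 -0.     -0.5903] [ 0.583 -0.148  0.3  ]
[[-0.3353  0.8911  0.3059  0.5037]
 [ 0.9421  0.3172  0.1088 -0.1771]
 [-0.0001  0.3247 -0.9458  0.4425]
 [ 0.      0.      0.      1.    ]]
[[-0.3359  0.8909  0.3057  0.4385]
 [ 0.9419  0.3177  0.1091 -0.2003]
 [ 0.0001  0.3246 -0.9459  0.4422]
 [ 0.      0.      0.      1.    ]]
top [168.0119 210.3333] [163 206  11  10  84]
side [238.9394 151.4242] [236 149   7   6  33]
tip [0.5948 0.3673 0.0966] [np.float64(0.0009711591246613674), np.float64(0.000971159124661471)] 0.06119090690302428 -9.90111939090687
10.5917
```

View pics/w01.png

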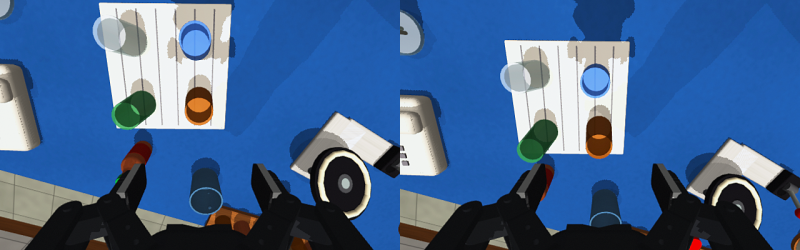

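```bash
python3 - <<'E'
from h import *
C=np.load("pics/w.npy",allow_pickle=True).item(); out=[];R=[]
for i in(0,1):
    im=C[f"i{i}"]; m=C[f"m{i}"]; c,s,k=blob(rng(im,(3,130,40),(22,255,255)),(270,120,350,260)); print(c,s,m["fx"],m["cx"],m["cy"])
    x,y,w,h=s[:4]; cv=hsv(im)[:,:,2]; 
    b=blob(cv2.inRange(cv,150,255)&(k*255),(x,y,x+w,y+h)); print("bright",b[0],b[1])
    cr=im[y-12:y+h+12,x-12:x+w+12]; out.append(cv2.resize(cr,(390,560),interpolation=3)); print((x-12,y-12),cr.shape)
cv2.imwrite("pics/wc.png",np.hstack(out)[:,:,::-1])
a,b=np.load("pics/top0.npy"),np.load("pics/top1.npy"); g=rng(a,(15,10,150),(40,90,255)); g[:167]=0;g[222:]=0;g[:,:207]=0;g[:,267:]=0
print("ring off/on",a[g>0].mean(0),b[g>0].mean(0))
E
```

```text
[318.0147 169.8227] [ 296  139   45   61 2250] 296.9385782805565 317.73656875670895 202.7723212376171
bright [317.8202 167.5047] [300 156  37  24 634]
(np.int32(284), np.int32(127)) (85, 69, 3)
[317.9503 219.8479] [ 297  186   43   68 2453] 296.9385782805565 317.73656875670895 202.7723212376171
bright [317.6591 244.3295] [297 227  43  27 264]
(np.int32(285), np.int32(174)) (92, 67, 3)
ring off/on [205.1181 203.3514 182.7582] [215.4509 213.559  194.2077]
```

View pics/wc.png

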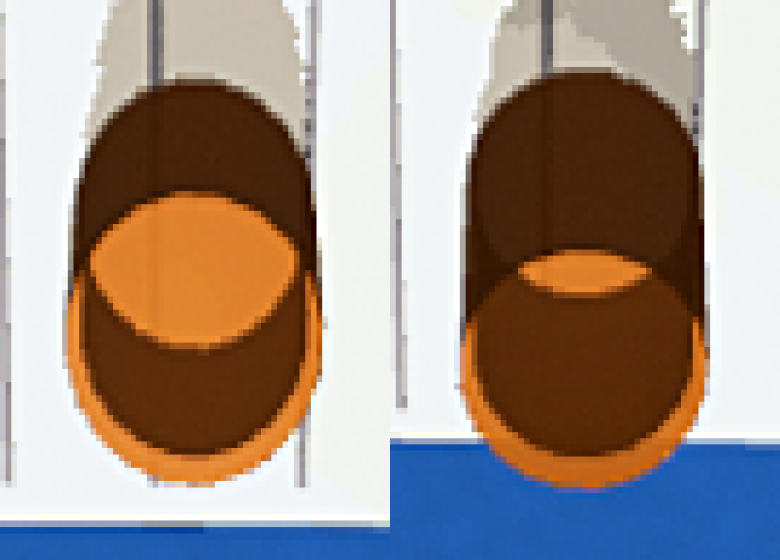

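```bash
python3 - <<'E'
from h import *
from scipy.optimize import least_squares
C=np.load("pics/w.npy",allow_pickle=True).item(); P=[]
for i,yc in((0,179),(1,235)):
    im=C[f"i{i}"]; k=blob(rng(im,(3,130,40),(22,255,255)),(270,120,350,260))[2]
    c=max(cv2.findContours(k,cv2.RETR_EXTERNAL,cv2.CHAIN_APPROX_NONE)[0],key=len)[:,0]; P.append(c[c[:,1]>=yc])
def circ(m,p,h):
    X=np.array([onplane(m,q,h)[:2] for q in p]); A=np.c_[2*X,np.ones(len(X))]; a=np.linalg.lstsq(A,(X**2).sum(1),rcond=None)[0]
    return a[:2],np.sqrt(a[2]+a[:2]@a[:2])
for h in(.10,.11,.118,.125):
    print(h,[circ(C[f"m{i}"],P[i],h) for i in(0,1)])
im=C["i0"]; k=blob(rng(im,(15,5,150),(45,110,255)),(490,225,610,350))
c=max(cv2.findContours(k[2],cv2.RETR_EXTERNAL,cv2.CHAIN_APPROX_NONE)[0],key=len); e=cv2.fitEllipse(c); print("ring",k[1],e)
M={n:manip.camera_model(n) for n in("top","side")}
r=[ray(M["top"],(235.996,193.511)),ray(M["side"],(281.420,164.725)),ray(C["m0"],e[0])]
print("lens",tri(r),tri(r[:2])[0],tri(r[::2])[0],tri(r[1:])[0])
E
```

```text
0.1 [(array([ 0.5854, -0.1477]), np.float64(0.026362662933251606)), (array([ 0.5896, -0.1463]), np.float64(0.025924670041965758))]
0.11 [(array([ 0.583 , -0.1485]), np.float64(0.02559301306506673)), (array([ 0.5852, -0.1479]), np.float64(0.025167176870916207))]
0.118 [(array([ 0.5811, -0.1492]), np.float64(0.024977293170522195)), (array([ 0.5817, -0.1492]), np.float64(0.024561182334096657))]
0.125 [(array([ 0.5794, -0.1498]), np.float64(0.024438538262803625)), (array([ 0.5786, -0.1503]), np.float64(0.024030937114347974))]
ring [ 508  241   85  108 1771] ((551.06396484375, 294.5549011230469), (77.07064819335938, 100.91266632080078), 168.54367065429688)
lens (array([0.6318, 0.2041, 0.1029]), [np.float64(0.0007851623452085385), np.float64(0.0009444604062363166), np.float64(0.0005465942262956055)]) [0.6318 0.2041 0.1034] [0.632  0.2039 0.1023] [0.6316 0.2046 0.1027]
```

```bash
python3 - <<'E'
from h import *
u=np.array([.942,.335,0]); q=quat(-ez,-u); A=np.array([.5815,-.149])
# lens blob
C=np.load("pics/w.npy",allow_pickle=True).item(); M={n:manip.camera_model(n) for n in("top","side")}; r=[]
for n,im,m,roi in(("top",np.load("pics/top1.npy"),M["top"],(228,187,245,203)),("side",np.load("pics/side1.npy"),M["side"],(273,156,290,173)),("w",C["i0"],C["m0"],(535,278,568,311))):
    for lo in(60,120):
        c,s,_=blob(cv2.inRange(hsv(im)[:,:,2],lo,255),roi); print("lens",n,lo,c,s)
    r.append(ray(m,c))
print(tri(r),tri(r[:2])[0])
manip.movep(np.r_[A,.20],q); manip.move_l(np.r_[A,.060],.12)
f0=np.array(manip.get_obs()["contact_force"]); manip.set_gripper(0.0,40)
o=manip.get_obs(); print("gap",o["finger_gap"],o["grip_force"],np.array(o["contact_force"])-f0,o["clock"])
manip.move_l(np.r_[A,.26],.12)
o=manip.get_obs(); print("gap",o["finger_gap"],o["grip_force"],np.array(o["contact_force"])-f0,o["clock"],o["tcp_pos"])
C={"m":manip.camera_model("wrist"),"i":manip.camera("wrist")}
for n in M: C[n]=manip.camera(n)
np.save("pics/g.npy",C,allow_pickle=True)
f=lambda a:cv2.resize(a,(400,400),interpolation=3)
cv2.imwrite("pics/g.png",np.hstack([f(C["top"][150:300,330:480]),f(C["side"][130:330,280:480])])[:,:,::-1])
E
```

```text
lens top 60 [235.9579 194.5514] [228 187  17  16 214]
lens top 120 [235.7917 194.8333] [231 191  10   9  72]
lens side 60 [280.9504 164.6116] [275 159  13  12 121]
lens side 120 [280.7778 164.537 ] [277 161   9   8  54]
lens w 60 [551.9891 293.2226] [541 278  23  31 548]
lens w 120 [552.5847 293.224 ] [546 285  14  17 183]
(array([0.6288, 0.204 , 0.1044]), [np.float64(0.00032163741743864533), np.float64(0.0011033891526215274), np.float64(0.0010698461652942888)]) [0.6287 0.204  0.1055]
gap 0.6458556747352476 42.05309877754189 [-1.9915  1.0115  7.2152] 12.8583
gap 0.6531332720091417 42.47493105358444 [ 0.5208 -0.3735 -2.1963] 14.675 [ 0.5813 -0.1489  0.2594]
```

View pics/g.png

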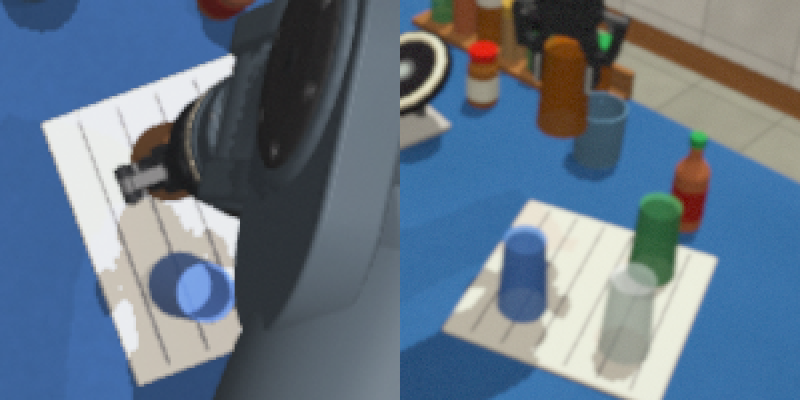

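The tumbler is held and lifted, with the grip at 42 N. Blue, green and clear are untouched. Next I'll move it over the lens.

```bash
cat >> h.py <<'E'
lens=np.array([.6295,.204,.1045]); hz=-.5*xs+.8660254*ez; qf=quat(-hz,-ys)
def project(m,X):
    T=np.linalg.inv(np.array(m["cam_to_world"])); c=T[:3,:3]@X+T[:3,3]; return np.array([m["fx"]*c[0]/c[2]+m["cx"],m["fy"]*c[1]/c[2]+m["cy"]])
E
python3 - <<'E'
from h import *
manip.movep(lens+.23*hz,qf); o=manip.get_obs(); print(o["clock"],o["finger_gap"])
manip.move_l(lens+.152*hz,.08); manip.dwell(.5)
o=manip.get_obs(); print(o["clock"],o["finger_gap"],o["grip_force"],o["tcp_pos"],lens+.152*hz,o["contact_force"])
C={}
for n in("top","side","wrist"):
    C["m"+n]=manip.camera_model(n); C[n]=manip.camera(n)
np.save("pics/f.npy",C,allow_pickle=True)
f=lambda a,s:cv2.resize(a,(s,400),interpolation=3)
cv2.imwrite("pics/f.png",np.hstack([f(C["top"][140:260,180:300],400),f(C["side"][90:210,220:340],400)])[:,:,::-1])
cv2.imwrite("pics/fw.png",C["wrist"][:,:,::-1])
m=C["mside"]
for X in(lens,lens+.1*hz,lens+.21*hz): print(project(m,X),project(C["mtop"],X),project(C["mwrist"],X))
E
```

```text
16.2583 0.6532252846261541
17.8833 0.6529300172706641 42.5532459304668 [0.5546 0.2172 0.2362] [0.5547 0.2172 0.2361] [ 0.1024  1.2558 -1.2038]
[281.1315 164.725 ] [235.7344 194.6839] [317.409  187.7168]
[265.1439 144.5178] [224.5226 214.2581] [317.4248 226.6771]
[245.4462 119.6214] [209.3022 240.8306] [317.4742 348.6533]
```

View pics/f.png

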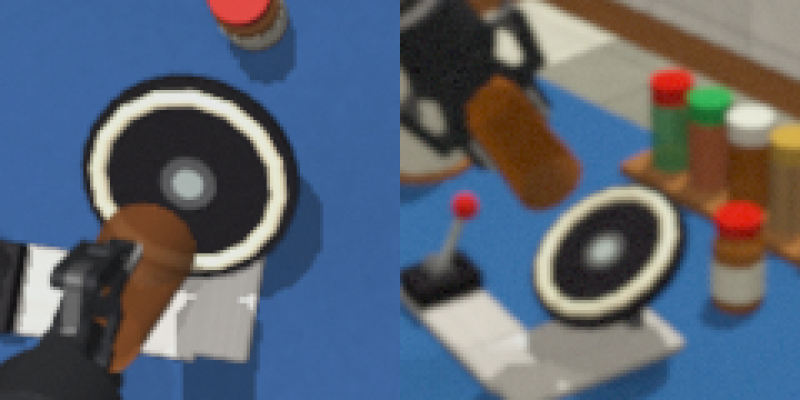

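View pics/fw.png

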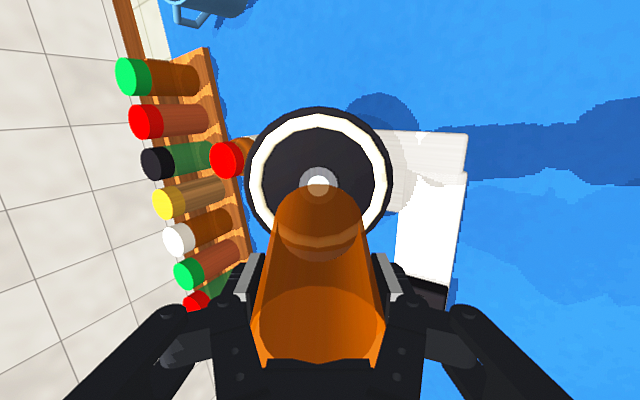

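The side view shows amber above the disc, with the mouth facing the lens. In the wrist view the rim's top edge is at about (318,184), its lower arc at y≈247, and the foot's top edge at y≈287. I'll compare these with the predicted outlines.

```bash
python3 - <<'E'
from h import *
C=np.load("pics/f.npy",allow_pickle=True).item()
t=np.linspace(0,2*np.pi,73); e2=np.cross(hz,ys)
def ext(m,c,R):
    p=np.array([project(m,c+R*(np.cos(a)*ys+np.sin(a)*e2)) for a in t]); return p.min(0),p.max(0)
mw=C["mwrist"]
print("mouth out",ext(mw,lens+.1*hz,.032),"in",ext(mw,lens+.1*hz,.029)); print("foot out",ext(mw,lens+.21*hz,.026),"in",ext(mw,lens+.207*hz,.0232))
print("ring",ext(mw,lens,.065),ext(mw,lens-.005*hz,.065))
im=C["wrist"]
k=rng(im,(3,120,40),(24,255,255)); c,s,kk=blob(k,(240,160,400,330)); print("amber",s)
for y in(190,200,215,230,245,260,280,300): 
    x=np.flatnonzero(kk[y]); print(y,x.min(),x.max(),(x.min()+x.max())/2)
v=hsv(im)[:,:,2].astype(int); col=v[:,310:326].mean(1); print("col grad",[(y,int(col[y+1]-col[y-1])) for y in range(175,320) if abs(col[y+1]-col[y-1])>12])
g=rng(im,(0,0,225),(180,60,255)); c,s,k2=blob(g,(240,105,395,215)); print("ring px",s)
for n,roi in(("top",(205,195,245,255)),("side",(238,108,278,156))):
    c,s,k=blob(rng(C[n],(3,120,40),(20,255,255)),roi); print(n,c,s,"pred mouth",ext(C["m"+n],lens+.1*hz,.032),"foot",ext(C["m"+n],lens+.21*hz,.026))
E
```

```text
mouth out (array([272.4815, 183.2485]), array([362.3527, 266.0298])) in (array([276.7122, 187.5101]), array([358.125 , 262.4981]))
foot out (array([245.4512, 287.4442]), array([389.4562, 400.9318])) in (array([254.9153, 289.1829]), array([379.9974, 388.5732]))
ring (array([254.2009, 122.5549]), array([380.5852, 244.453 ])) (array([255.1677, 122.1957]), array([379.6184, 242.4037]))
amber [  249   185   137   145 14956]
190 294 343 318.5
200 282 354 318.0
215 275 361 318.0
230 271 364 317.5
245 269 367 318.0
260 264 371 317.5
280 260 375 317.5
300 255 380 317.5
col grad [(175, 64), (176, 73), (177, 35), (178, 16), (183, -63), (184, -89), (185, -23), (194, -18), (195, -32), (196, -29), (236, 16), (237, 19), (246, -21), (247, -32), (248, -13), (285, 22), (286, 30)]
ring px [ 249  114  138  101 3081]
top [223.872 220.815] [209 201  30  51 719] pred mouth (array([209.8768, 200.8775]), array([239.1984, 227.2364])) foot (array([195.9467, 229.0174]), array([222.6645, 252.3194]))
side [255.2456 131.9772] [239 112  34  40 745] pred mouth (array([255.4334, 135.7816]), array([274.9831, 153.4313])) foot (array([237.1616, 112.2807]), array([253.8229, 127.0905]))
```

All outlines agree to within 1–2 px, about 2 mm. I'll nudge 1.2 mm toward the combined lens and ring estimate, settle, and hand in.

```bash
python3 - <<'E'
from h import *
manip.move_l(lens+.152*hz+.0012*xs,.02); manip.dwell(1.0)
o=manip.get_obs(); print(o["clock"],o["tcp_pos"],o["grip_force"],o["finger_gap"],np.abs(o["dq"]).max())
print(manip.finish_job())
E
```

```text
19.2833 [0.5558 0.217  0.2361] 42.552985372021794 0.6503016884636172 0.0017105067979829695
the job is handed in; nothing more can be done
None
```

I pushed the ring light's lever over to its stop, then lifted the amber tumbler and handed in at about 19 s, with it held still, mouth squarely facing the lens, centred to about 2 mm and 10 cm away; I saw nothing bumped or disturbed.

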